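# Draw the setting anvil out of the deep slot rack

### The job

The flat rectangular setting anvil has ended up at the deep end of one of the rack's narrow slots: take the picker off its stand, press its rubber bulb gently (under 20 N) on top of the anvil and slide the anvil along the worktop, out through the slot's open end, until it lies flat in front of the mouth, completely clear of the rack. Use only the picker on the anvil, never your fingers; do not press hard on the rack either, and leave the other parts in the rack and the things around where they are. Then hang the picker back in the fork of its stand.

Things in the scene. Friction and masses are not known exactly. Their poses are not given: they have to be found in the camera images.
- rack: Fixed rack, moved each start. Origin on the worktop, mid-length, in the middle slot; +x along the slots to the closed end, -x to the open mouths. Three slots at y = -46, 0, +46 mm, each 40 wide, x -75 (mouth) to +75 (back panel, 10 thick, 115 tall, 170 wide), between clear walls 6 thick, 105 tall. Open above and at the mouth; no floor: parts lie on the bare worktop (z = 0), level through the mouth.
- anvil_mid (a point): Centre of the setting anvil: plain rectangular steel bar, 60 mm long (x), 30 wide (y), 16 thick (flat top 8 mm above this point), two dark round marks on top, 0.15 to 0.3 kg. It lies lengthwise at the deep end of one of the three slots, 1 to 5 mm from the back panel, so the picker does not fit behind it. Friction on the worktop about 0.3.
- anvil: The same anvil: origin at the centre of its underside.
- disc_mid (a point): Centre of a round steel disc, 32 mm diameter, 16 mm thick, in another slot. Not to be moved.
- stud_mid (a point): Mid-height of a steel stud die (base 44 x 30 x 8 mm, round post of 18 mm diameter on it, 24 mm tall in all), in another slot. Not to be moved.
- fork (a point): On the fork of the picker's fixed stand (moved, turned each start): middle of the hanging place, on the prongs' top, 165 mm above the worktop. -x is the fork's open end. Two level prongs (16 wide, 8 thick) run from x = -30 to +58 mm; the 18 mm gap between them (centred on y = 0) is closed from x = +16 on. Post below at x 48 to 68. Base x -40 to +70, 90 wide, 10 tall. Nothing rises above the prongs.
- picker_grip (a point): Centre of the picker's wooden handle, the place to grip: 20 x 20 mm square (sides along x and y), 54 tall; z up along the picker. 30 mm below it begins a round collar (36 diameter, 6 thick), its underside 36 mm below rests on the fork. Lift 10 mm or more and carry out through the open end. Mass 0.13 kg.
- picker: Origin at the centre of the collar's underside. Below it a rod, 11 mm diameter, ends in a round rubber bulb, 18 mm diameter, friction on steel about 1.2. The rod is telescopic and stiff (holds 50 N): the bulb's lowest point is 122 to 146 mm below this origin, new each start and not measured: find it by touch. Pressed with 6 to 10 N it drags the anvil, creeping slowly over it; it gives about 0.1 mm per N.
- spool_a: upright thread spool, 52 mm diameter, 70 mm tall; a bystander, origin at its foot
- spool_b: upright thread spool, 52 mm diameter, 70 mm tall; a bystander, origin at its foot
- rivet_jar: glass jar with a steel cap, 60 mm diameter, 75 mm tall; a bystander, origin at its foot
- mug: white mug, 80 mm diameter, 90 mm tall; a bystander, origin at its foot

How it is judged:
On the way, in this order (a step that is already met when the one before it is completed fails the run):
1. the picker is lifted off its stand (distance between picker_grip and fork above 0.08 m), for 0.1 s.
2. the picker bears on the anvil while the anvil is still deep in its slot (contact force between picker and anvil above 0.5 N and x of anvil_mid in the frame of rack above 0.02 m), for 0.1 s.
3. the anvil lies flat on the worktop outside the rack's mouth (x of anvil_mid in the frame of rack between -0.26 and -0.108 m and y of anvil_mid in the frame of rack between -0.15 and 0.15 m and height (world z) of anvil_mid below 0.012 m and angle between anvil_mid's own z axis and vertical below 0.1 rad), for 0.2 s.
At the end, for the whole second after the job is handed in: The anvil lies flat and at rest on the worktop, wholly outside the mouth (its centre 33 to 185 mm before it, within 150 mm sideways of the rack's middle); the picker hangs at rest in the fork, collar on the prongs (within 4 mm high, 20 mm along, 10 mm across), tilted under 0.12 rad (all of step 3 and x of picker_grip in the frame of fork between -0.022 and 0.02 m and y of picker_grip in the frame of fork between -0.01 and 0.01 m and z of picker_grip in the frame of fork between 0.032 and 0.04 m and angle between picker_grip's own z axis and vertical below 0.12 rad and linear speed of anvil below 0.02 m/s and linear speed of picker below 0.03 m/s); the robot touches nothing.
It fails at once if the picker presses on the anvil or the rack with more than 20 N (contact force between picker and anvil above 20 N or contact force between picker and rack above 20 N).
It fails at once if the robot itself touches the anvil (contact force between any of the fingers, the arm and anvil above 0.3 N).
It fails at once if another part in the rack is moved (distance of any of disc_mid, stud_mid from where it was at the start of the episode above 0.01 m).
It fails at once if a thing on the worktop is displaced (distance of any of spool_a, spool_b, rivet_jar, mug from where it was at the start of the episode above 0.02 m).
It also fails if it takes over 72 s, if anything falls off the work surface, if the arm or the gripper's body presses on something with over 40 N, if the wrist force passes 120 N, or if a joint passes its speed limit or range.

### The arm

A 6-joint arm with a two-finger parallel gripper is mounted at the origin on the work surface. World frame = base frame: x ahead of the robot, y to its left, z up, the work surface at z = 0. Lengths are in m, angles in rad, forces in N, time in s.
With the tool pointing down it reaches from about 0.325 to 1 m from the base axis. Payload 5.1 kg.
Tool frame: the origin (TCP) lies where the fingers leave the gripper's body, on its centre line; the fingertips stand robot.tips_ahead ahead of it and the grasp point (between the pads) lies 54 mm ahead of it (robot.tips_ahead is the distance from the TCP to the fingertips, in m); z points along the fingers, y is the line along which they close (so a half turn about z gives the same grasp; the last joint's range is limited). The gripper opens to 85 mm and grips with 20 to 120 N. Pads are 22 mm wide; open, the fingers measure 114 mm over their backs; the gripper's body (76 mm by 85 mm) begins 54 mm behind the grasp point. The pads swing forward as they close: fully open they stand 13 mm farther back than shut.
Start: joints at [1.191, 0.124, 1.65, -0, 1.367, -0.083], TCP at [0.19, 0.622, 0.304] pointing down, gripper open.
Joint ranges: [-2.61, 2.61], [-1.02, 2.33], [0.03, 2.71], [-1.35, 4.49], [0.32, 2.68], [-2.91, 2.91]. Speed limits (rad/s): [2.57, 2.57, 3.14, 3.14, 3.14, 3.14].

### API

Orientations are given as a unit quaternion [x, y, z, w].
In Python, from bench import robot, optics, job gives the robot as it stands.
- The arm moves only by the tool servo_tool, never from a script. Its argument "series" is a list of rows, each a list of 3 entries, a list of its own where there are three numbers: the opening, from 0 (shut) to 1 (fully open), then the shift along the tool's x, y, z in cm, then the turn about the tool's z in rad. In form: [[hand, [dx, dy, dz], turn], ...]. A call has 1 to 12 rows; each row shifts and turns the commanded pose from where the row before left it, along the tool's axes as they then stand; what a row does not reach is not made up. A row lasts 1/8 s, in which the tool goes at most 62.5 mm and 10.7 degrees, less where a joint would pass 70% of its speed; a pose out of reach is approached as far as the arm can. A call with a gripper value outside its range is refused whole. The fingers move at their own pace and stop on an object; "squeeze" is the grip in N (left out, the last holds). Time passes only in rows, so rows that do not move let the fingers close. It gives the time, the measured TCP pose, the force and the opening at its end, in the units of the state.
- robot.read_state(): the state, without advancing time (a new reading comes with each control period).
- optics.snapshot(name): name is "side" or "top"; returns (picture, depth): 400x640x3 uint8, red, green, blue; 400x640 float32, m along the optical axis (not along the pixel's ray), 0 where there is no reading.
- optics.camera_model(name): a dict with "camera_matrix" (3x3 intrinsics, pixels), "k1" (the pictures are not rectified: a ray, as slopes to the right and down, at radius r is drawn at 1 + k1 r^2 times it, then the intrinsics apply), "camera_from_world" (4x4, takes a point from world to camera coordinates). Camera axes: x right, y up, looking along -z (the intrinsics and any distortion apply to the point x, -y, -z); pixel columns grow to the right and rows downward; lengths in m; the calibration is good to about 2 mm. A picture is of the moment at which its call begins. camera_model takes no time and is no camera call.
- job.sign_off(): hands the job in, once; it reports no verdict.
The state is a dict: "time": time; "joints": joint angles; "joint_velocities": joint speeds; "tau": joint torques, N m; "position": TCP position; "tool_rot": TCP orientation; "wrist_force": force on the tool from outside, world axes, zero at the start; "ft_torque": the same for the moment, N m; "width": finger opening in m.
Only numpy, scipy, OpenCV 4.12 (cv2) and the standard library are available. Lean on these libraries where they do the work, as an engineer would, in place of code of your own. Each camera call takes 0.05 s, during which the arm holds its last target. There are 200 camera calls.

## Working session

There is one attempt and no reset: what is moved stays moved. The work goes in short steps, Python scripts to look and compute and a tool call to move; the robot and the scene stay as the last step left them, time stands still between calls to the robot, and variables do not carry over. Pictures are saved under pics/ and viewed, on a budget of 10 in all, crops included, one or two more only if the job needs it, and the job is handed in when it is done.

Besides the shell and the picture viewer there is one more tool, called as name(argument=value, ...), one argument or row to a line, values as JSON. servo_tool: Moves the arm, as the interface text tells. Its arguments: {"type":"object","properties":{"series":{"type":"array"},"squeeze":{"type":"number"}},"required":["series"]}

```bash
mkdir -p pics; ls
cat > h.py <<'E'
import numpy as np, cv2
from bench import robot, optics, job
def cam(n):
    m=optics.camera_model(n); return np.array(m["camera_matrix"]),m["k1"],np.array(m["camera_from_world"])
def world(n,u,v,d=None,z=None):
    K,k,T=cam(n); D=np.array([k,0,0,0,0.])
    p=cv2.undistortPoints(np.array([[[u,v]]],float),K,D)[0,0]
    r=np.array([p[0],-p[1],-1]); R=T[:3,:3]; c=-R.T@T[:3,3]; w=R.T@r
    if d is None: d=(z-c[2])/w[2]
    return c+w*d
def pix(n,P):
    K,k,T=cam(n); q=T[:3,:3]@np.array(P)+T[:3,3]; x=np.array([q[0],-q[1]])/-q[2]; x*=1+k*(x@x)
    return K[:2,:2]@x+K[:2,2]
def cloud(n,dep):
    K,k,T=cam(n); v,u=np.mgrid[:400,:640]
    p=cv2.undistortPoints(np.stack([u.ravel(),v.ravel()],1)[:,None].astype(float),K,np.array([k,0,0,0,0.]))[:,0]
    d=dep.reshape(-1,1); r=np.c_[p[:,0],-p[:,1],-np.ones(len(p))]*d
    return ((r-T[:3,3])@T[:3,:3]).reshape(400,640,3)
E
python3 - <<'E'
from h import *
print(robot.read_state(),robot.tips_ahead)
for n in("top","side"):
    p,d=optics.snapshot(n); np.savez(f"{n}0.npz",p=p,d=d); cv2.imwrite(f"pics/{n}0.png",cv2.resize(p[:,:,::-1],(800,500),interpolation=cv2.INTER_CUBIC))
    print(n,cam(n))
E
```

```text
pics
{'time': 0.0, 'joints': array([ 1.19135763e+00,  1.24488805e-01,  1.65170943e+00, -1.48612610e-05,
        1.36748563e+00, -8.25994354e-02]), 'joint_velocities': array([-1.30838062e-03,  1.02396681e-03,  1.09083811e-03,  8.98339966e-05,
        1.70806893e-03, -1.74222015e-04]), 'tau': array([ 6.79036202e-04, -4.23590040e+01, -3.65459561e+01, -1.92554935e-04,
        6.74836279e-03, -1.17286123e-05]), 'position': array([0.18997943, 0.62112388, 0.30264246]), 'tool_rot': array([ 1.47873749e-01,  9.89005693e-01, -1.01949350e-03, -2.32329199e-04]), 'wrist_force': array([-0.87958372, -0.92504255,  0.22466923]), 'ft_torque': array([0.01243439, 0.02071645, 0.0498736 ]), 'width': 0.08506657020393814} 0.0726
top (array([[463.88439096,   0.        , 322.01361138],
       [  0.        , 463.88439096, 204.03504858],
       [  0.        ,   0.        ,   1.        ]]), -0.11637068924899152, array([[ 0.01820022, -0.99981141,  0.00677426,  0.06195223],
       [ 0.99736118,  0.01863105,  0.07016809, -0.53118035],
       [-0.07028107,  0.00547931,  0.99751218, -1.1737542 ],
       [ 0.        ,  0.        ,  0.        ,  1.        ]]))
side (array([[458.82208142,   0.        , 318.746893  ],
       [  0.        , 458.82208142, 201.50976631],
       [  0.        ,   0.        ,   1.        ]]), -0.0373444712887262, array([[ 0.8580739 , -0.51334969,  0.01346408, -0.43080098],
       [ 0.36564875,  0.6291782 ,  0.68588321, -0.31904774],
       [-0.36056924, -0.58361536,  0.72758706, -1.12929719],
       [ 0.        ,  0.        ,  0.        ,  1.        ]]))
```

View pics/top0.png

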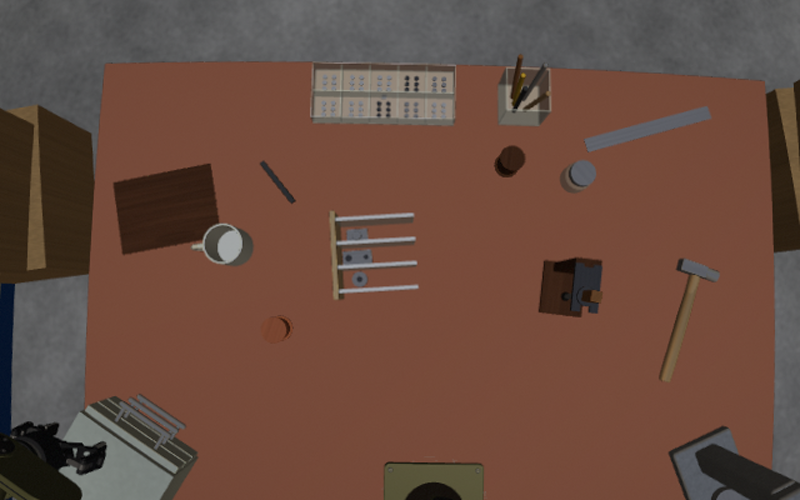

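View pics/side0.png

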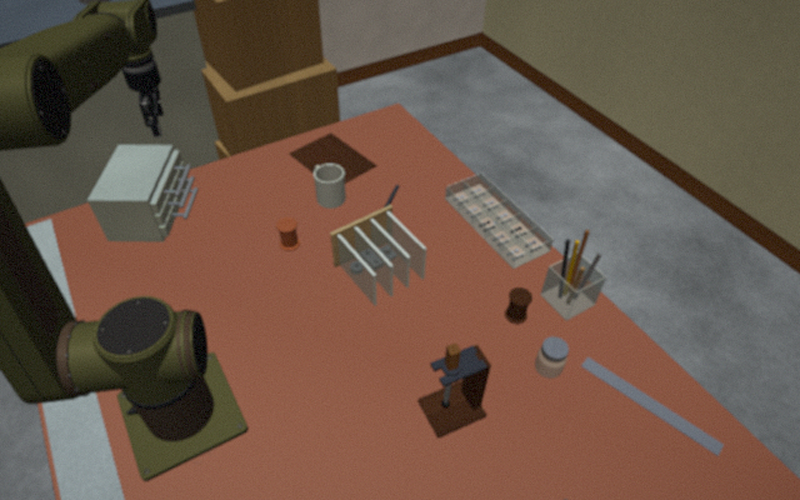

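The top view shows the rack (330–418, 210–300) with its mouth to the right (−y). The anvil, with its two dark marks, is in the middle slot at about (357,257). The stand with the picker is at (570,290). I'll enlarge both.

Run:
```python
from h import *
p=np.load("top0.npz")["p"][:,:,::-1]
# rack u 255-345 v 160-245 ; stand u 425-490 v 200-260
a=cv2.resize(p[162:244,255:345],None,fx=6,fy=6,interpolation=cv2.INTER_CUBIC)
cv2.imwrite("pics/c1.png",cv2.convertScaleAbs(a,alpha=1.6))
b=cv2.resize(p[200:260,425:490],None,fx=9,fy=9,interpolation=cv2.INTER_CUBIC)
cv2.imwrite("pics/c2.png",cv2.convertScaleAbs(b,alpha=2.2))
d=np.load("top0.npz")["d"]; W=cloud("top",d)
R=W[195:265,425:490].reshape(-1,3); s=R[(R[:,2]>.15)&(R[:,2]<.175)]; t=R[R[:,2]>.19]
print(len(s),s.mean(0),cv2.minAreaRect((s[:,:2]*1000).astype(np.float32)),len(t),t.mean(0),t[:,2].max(),np.median(t,0))
R=W[162:244,255:345].reshape(-1,3); s=R[(R[:,2]>.095)&(R[:,2]<.125)]
print(len(s),cv2.minAreaRect((s[:,:2]*1000).astype(np.float32)),np.median(s[:,2]))
print("table",np.median(W[280:320,250:400,2]))
```

```text
789 [ 0.47638851 -0.26044719  0.16590021] ((471.77984619140625, -263.3786315917969), (51.19462203979492, 98.75630950927734), 84.3582763671875) 153 [ 0.45074743 -0.21154732  0.35394692] 1.2076863377547928 [ 0.4505254  -0.25433875  0.22505154]
1097 ((526.83056640625, 127.33628845214844), (166.52035522460938, 161.0442657470703), 4.172732830047607) 0.10780891909785521
table 0.0006705868237690313
```

View pics/c1.png

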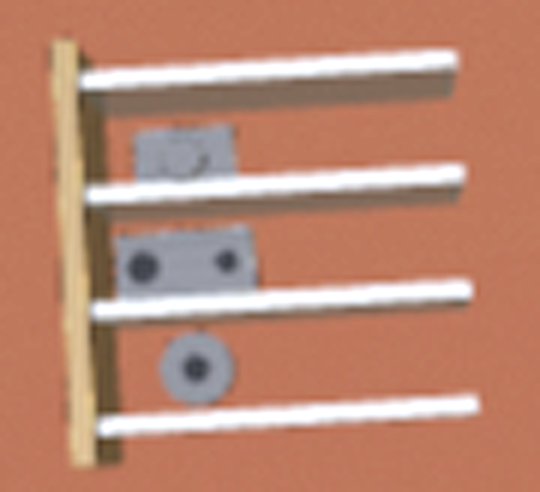

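View pics/c2.png

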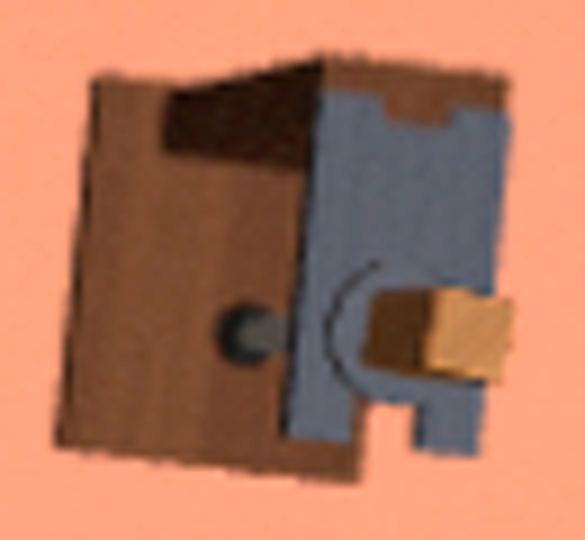

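The rack crop shows the wall tops, the anvil in the middle slot, the stud in the upper slot and the disc in the lower. The stand crop shows the fork's open end facing down (−x world), with the handle top at about (468,335). Next I'll turn these pixels into positions.

```bash
cat > m.py <<'E'
from h import *
def fit(model,pts):
    M=np.array(model,float);P=np.array(pts)[:,:2]; mc,pc=M.mean(0),P.mean(0)
    A=(M-mc).T@(P-pc); a=np.arctan2(A[0,1]-A[1,0],A[0,0]+A[1,1])
    R=np.array([[np.cos(a),-np.sin(a)],[np.sin(a),np.cos(a)]]); t=pc-R@mc
    return t,a,np.abs((M@R.T+t)-P).max(0)
E
python3 - <<'E'
from m import *
f=lambda x,y,z,s,u0,v0: world("top",(x+.5)/s-.5+u0,(y+.5)/s-.5+v0,z=z)
r=lambda x,y,z: f(x,y,z,6,255,162)
W=[r(*q,.105) for q in[(458,60),(465,174),(472,290),(478,404),(82,81),(88,195),(94,310),(100,427)]]
t,a,e=fit([(-.075,-.069),(-.075,-.023),(-.075,.023),(-.075,.069),(.075,-.069),(.075,-.023),(.075,.023),(.075,.069)],W)
print("rack",t,a,e)
R=np.array([[np.cos(a),-np.sin(a)],[np.sin(a),np.cos(a)]])
for n,q in dict(markL=(143,267,.016),markR=(228,262,.016),endR=(255,260,.016),disc=(197,368,.016)).items():
    print(n,r(*q),(r(*q)[:2]-t)@R)
g=lambda x,y,z: f(x,y,z,9,425,200)
F=[g(*q,.165) for q in[(287,436),(350,443),(415,450),(478,455),(322,93),(512,112)]]
t,a,e=fit([(-.03,.025),(-.03,.009),(-.03,-.009),(-.03,-.025),(.058,.025),(.058,-.025)],F)
print("fork",t,a,e)
H=[g(*q,.228) for q in[(437,288),(514,297),(502,384),(424,374)]]
th,ah,e=fit([(.01,.01),(.01,-.01),(-.01,-.01),(-.01,.01)],H); print("handle",th,ah,e)
R=np.array([[np.cos(a),-np.sin(a)],[np.sin(a),np.cos(a)]]); print((th-t)@R)
for n,P in dict(spa=(480,330 ),).items(): pass
s=.8
for n,(x,y,z) in dict(spool1=(276,330,.07),spool2=(513,155,.07),jar=(582,172,.075),mug=(225,243,.09)).items(): print(n,world("top",x*s,y*s,z=z))
E
```

```text
rack [0.52790719 0.1219825 ] 1.6462943360669156 [0.00039055 0.00032826]
markL [0.52273543 0.18389537 0.016     ] [0.06212659 0.00048716]
markR [0.5255692  0.14743575 0.016     ] [0.02555709 0.00041148]
endR [0.52664598 0.13586478 0.016     ] [0.01393786 0.00021052]
disc [0.47984464 0.1596981  0.016     ] [0.04123334 0.04508088]
fork [ 0.45280354 -0.26187293] -0.09899729792552689 [0.0008556  0.00066221]
handle [ 0.45092652 -0.25955732] -0.12754020339457378 [0.00070583 0.00073262]
[-0.00209669  0.00211876]
spool1 [0.374348   0.31740894 0.07      ]
spool2 [ 0.73197354 -0.14630519  0.07      ]
jar [ 0.70006843 -0.28574597  0.075     ]
mug [0.54200708 0.41919854 0.09      ]
```

servo_tool(
  series=[
    [1,[0,0,-2],-0.0935],
    [1,[0,0,-2],-0.0935],
    [1,[-2.2,-5.3,0],0],
    [1,[-2.2,-5.3,0],0],
    [1,[-2.2,-5.3,0],0],
    [1,[-2.2,-5.3,0],0],
    [1,[-2.2,-5.3,0],0],
    [1,[-2.2,-5.3,0],0],
    [1,[-2.2,-5.3,0],0],
    [1,[-2.2,-5.3,0],0],
    [1,[-2.2,-5.3,0],0],
    [1,[-2.2,-5.3,0],0],
  ],
  squeeze=60,
)

```text
time: 1.6
position: [0.3506, 0.0689, 0.3437]
tool_rot: [0.055, 0.999, 0.0, 0.0]
wrist_force: [1.3, 0.2, -0.3]
width: 0.0855
```

```bash
cat > go.py <<'E'
import sys
from m import *
from scipy.spatial.transform import Rotation as Ro
s=robot.read_state(); R=Ro.from_quat(s["tool_rot"]).as_matrix()
print("t",s["time"],"pos",s["position"].round(4),"yaw_y",np.arctan2(R[1,1],R[0,1]).round(4),"tilt",R[:2,2].round(4),"F",s["wrist_force"].round(2),"w",s["width"].round(4),"j",s["joints"].round(2))
if len(sys.argv)>3:
    g=np.array(list(map(float,sys.argv[1:4]))); print("tool cm",(R.T@(g-s["position"])*100).round(2))
E
python3 go.py .451 -.260 .335
```

```text
Traceback (most recent call last):
  File "go.py", line 5, in <module>
    print("t",s["time"],"pos",s["position"].round(4),"yaw_y",np.arctan2(R[1,1],R[0,1]).round(4),"tilt",R[:2,2].round(4),"F",s["wrist_force"].round(2),"w",s["width"].round(4),"j",s["joints"].round(2))
                                                                                                                                                          ^^^^^^^^^^^^^^^^
AttributeError: 'float' object has no attribute 'round'
```

```bash
sed -i 's/s\["width"\].round(4)/round(s["width"],4)/' go.py; python3 go.py .451 -.260 .335
```

```text
t 1.6 pos [0.3506 0.0689 0.3437] yaw_y 1.4614 tilt [0.0007 0.0001] F [ 1.31  0.17 -0.3 ] w 0.0855 j [ 0.04 -0.61  2.19  0.    1.56 -1.42]
tool cm [-13.58 -31.6    0.87]
```

servo_tool(
  series=[
    [1,[-2.3,-5.3,0],0],
    [1,[-2.3,-5.3,0],0],
    [1,[-2.3,-5.3,0],0],
    [1,[-2.3,-5.3,0],0],
    [1,[-2.2,-5.2,0],0],
    [1,[-2.2,-5.2,0],0],
    [1,[0,0,0],0],
  ],
)

```text
time: 2.48
position: [0.4513, -0.2611, 0.3425]
tool_rot: [0.057, 0.998, 0.001, -0.001]
wrist_force: [0.7, 0.4, -0.4]
width: 0.085
```

```bash
python3 go.py .451 -.260 .255
```

```text
t 2.475 pos [ 0.4513 -0.2611  0.3425] yaw_y 1.457 tilt [-0.0024  0.0014] F [ 0.73  0.36 -0.38] w 0.085 j [-0.63 -0.18  1.89 -0.    1.44 -2.08]
tool cm [0.02 0.1  8.75]
```

servo_tool(
  series=[
    [1,[0,0.1,2],0],
    [1,[0,0,2],0],
    [1,[0,0,2],0],
    [1,[0,0,1.5],0],
    [1,[0,0,1.2],0],
    [1,[0,0,0],0],
    [0,[0,0,0],0],
    [0,[0,0,0],0],
    [0,[0,0,0],0],
    [0,[0,0,0],0],
    [0,[0,0,0],0],
    [0,[0,0,0],0],
  ],
  squeeze=60,
)

```text
time: 3.98
position: [0.4516, -0.2575, 0.2575]
tool_rot: [0.055, 0.998, -0.0, 0.0]
wrist_force: [-0.5, -1.8, 2.2]
width: 0.0191
```

```bash
python3 go.py .451 -.260 .255
```

```text
t 3.975 pos [ 0.4516 -0.2575  0.2575] yaw_y 1.461 tilt [ 0.0007 -0.0006] F [-0.51 -1.77  2.15] w 0.0191 j [-0.62 -0.13  1.99 -0.    1.29 -2.08]
tool cm [ 0.03 -0.25  0.25]
```

servo_tool(
  series=[
    [0,[0,0,-0.7],0],
    [0,[0,0,-0.8],0],
    [0,[0,0,-0.8],0],
    [0,[1,0,0],0],
    [0,[2,0,0],0],
    [0,[3,0,0],0],
    [0,[2.5,0,0],0],
    [0,[0,0,-3],-0.0925],
    [0,[0,0,-4],-0.0925],
    [0,[0,0,-4],0],
    [0,[0,0,-2],0],
    [0,[0,0,0],0],
  ],
)

```text
time: 5.48
position: [0.3669, -0.2481, 0.411]
tool_rot: [-0.038, 0.999, -0.001, 0.001]
wrist_force: [0.3, 0.8, -2.3]
width: 0.0192
```

```bash
python3 - <<'E'
from m import *
t=np.array([.5279,.1220]);a=1.6463
print(t+np.array([np.cos(a),np.sin(a)])*.05)
E
python3 go.py .5241 .1719 .40
```

```text
[0.5241284  0.17185755]
t 5.475 pos [ 0.3669 -0.2481  0.411 ] yaw_y 1.6459 tilt [ 0.0018 -0.0015] F [ 0.26  0.81 -2.29] w 0.0192 j [-0.72 -0.4   1.94  0.    1.59 -2.36]
tool cm [-18.82  40.71   1.07]
```

servo_tool(
  series=[
    [0,[-2.3,5.1,0],0],
    [0,[-2.3,5.1,0],0],
    [0,[-2.3,5.1,0],0],
    [0,[-2.3,5.1,0],0],
    [0,[-2.4,5.1,0],0],
    [0,[-2.4,5.1,0],0],
    [0,[-2.4,5.1,0],0],
    [0,[-2.4,5.1,0],0],
    [0,[0,0,0],0],
    [0,[0,0,0],0],
    [0,[0,0,0],0],
  ],
)

```text
time: 6.85
position: [0.5233, 0.1719, 0.4091]
tool_rot: [-0.037, 0.999, -0.0, -0.001]
wrist_force: [-0.2, 0.8, -1.1]
width: 0.0191
```

```bash
python3 go.py .5241 .1719 .28
python3 - <<'E'
from h import *
p,d=optics.snapshot("side")
P=[world for _ in ()]
u,v=pix("side",[.524,.172,.2]).astype(int); print(u,v)
c=p[v-90:v+90,u-70:u+70,::-1]
cv2.imwrite("pics/s1.png",cv2.convertScaleAbs(cv2.resize(c,None,fx=3.3,fy=3.3,interpolation=cv2.INTER_CUBIC),alpha=1.6)); print("crop",u-70,v-90)
E
```

```text
t 6.85 pos [0.5233 0.1719 0.4091] yaw_y 1.6446 tilt [-0.0012 -0.0005] F [-0.23  0.82 -1.11] w 0.0191 j [ 0.22 -0.14  1.74 -0.    1.54 -1.42]
tool cm [-0.09 -0.   12.91]
294 159
crop 224 69
```

View pics/s1.png

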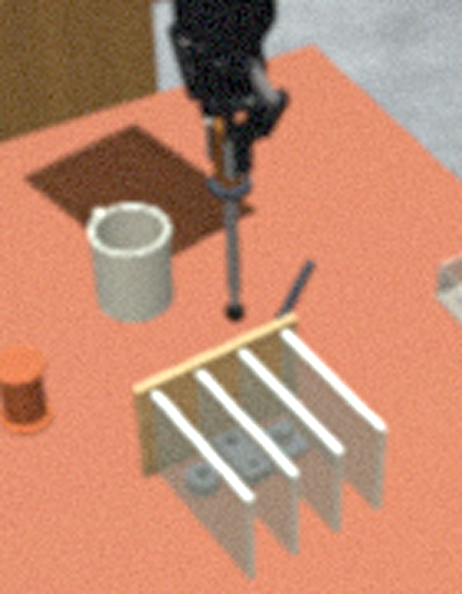

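The picker hangs straight above the rack in this view, with the collar at (230,187) and the bulb centre at (234,312). I'll use those pixels to estimate its lateral position and length.

Run:
```python
from h import *
f=lambda x,y:np.array([(x+.5)/3.3-.5+224,(y+.5)/3.3-.5+69])
col=f(230,187);bul=f(234,312)
x,y=.5233,.1719
print("collar mid seen",col,"expected",pix("side",[x,y,.409-.09+.003]))
for L in(.122,.130,.138,.146): print(L,"bulb c expected",pix("side",[x,y,.409-.09-L+.009]),"seen",bul)
```

```text
collar mid seen [293.34848485 125.31818182] expected [293.325462   123.59451508]
0.122 bulb c expected [294.43457526 157.49156925] seen [294.56060606 163.1969697 ]
0.13 bulb c expected [294.50604629 159.66608982] seen [294.56060606 163.1969697 ]
0.138 bulb c expected [294.57691232 161.82104554] seen [294.56060606 163.1969697 ]
0.146 bulb c expected [294.64718057 163.95668869] seen [294.56060606 163.1969697 ]
```

servo_tool(
  series=[
    [0,[-0.1,0,2],0],
    [0,[0,0,3],0],
    [0,[0,0,3],0],
    [0,[0,0,3],0],
    [0,[0,0,2],0],
    [0,[0,0,1],0],
    [0,[0,0,0.5],0],
    [0,[0,0,0.2],0],
    [0,[0,0,0],0],
    [0,[0,0,0],0],
    [0,[0,0,0],0],
  ],
)

```text
time: 8.28
position: [0.5249, 0.1731, 0.2634]
tool_rot: [-0.038, 0.999, 0.0, 0.0]
wrist_force: [0.1, 0.2, -1.6]
width: 0.0194
```

```bash
python3 go.py .5241 .1719 .25
```

```text
t 8.275 pos [0.5249 0.1731 0.2634] yaw_y 1.646 tilt [0.0008 0.0002] F [ 0.1   0.21 -1.62] w 0.0194 j [ 0.22 -0.06  1.91  0.    1.29 -1.42]
tool cm [ 0.09 -0.11  1.34]
```

servo_tool(
  series=[
    [0,[0,0,0.02],0],
    [0,[0,0,0.02],0],
    [0,[0,0,0.02],0],
    [0,[0,0,0.02],0],
    [0,[0,0,0.02],0],
    [0,[0,0,0.02],0],
    [0,[0,0,0],0],
    [0,[0,0,0],0],
  ],
)

```text
time: 9.28
position: [0.5247, 0.173, 0.2617]
tool_rot: [-0.038, 0.999, 0.0, -0.0]
wrist_force: [0.1, -0.1, -0.8]
width: 0.0195
```

servo_tool(
  series=[
    [0,[0,0,0.2],0],
    [0,[0,0,0.2],0],
    [0,[0,0,0.15],0],
    [0,[0,0,0.02],0],
    [0,[0,0,0.02],0],
    [0,[0,0,0.02],0],
    [0,[0,0,0],0],
    [0,[0,0,0],0],
  ],
)

```text
time: 10.28
position: [0.5247, 0.173, 0.2557]
tool_rot: [-0.038, 0.999, 0.0, 0.0]
wrist_force: [-0.2, -0.1, -0.8]
width: 0.0191
```

servo_tool(
  series=[
    [0,[0,0,0.02],0],
    [0,[0,0,0.02],0],
    [0,[0,0,0.02],0],
    [0,[0,0,0.02],0],
    [0,[0,0,0.02],0],
    [0,[0,0,0.02],0],
    [0,[0,0,0],0],
    [0,[0,0,0],0],
  ],
)

```text
time: 11.28
position: [0.5247, 0.173, 0.2545]
tool_rot: [-0.038, 0.999, 0.0, 0.0]
wrist_force: [0.5, 0.2, -2.2]
width: 0.0192
```

servo_tool(
  series=[
    [0,[0,0,0.02],0],
    [0,[0,0,0.02],0],
    [0,[0,0,0.02],0],
    [0,[0,0,0.02],0],
    [0,[0,0,0.02],0],
    [0,[0,0,0.02],0],
    [0,[0,0,0],0],
    [0,[0,0,0],0],
  ],
)

```text
time: 12.28
position: [0.5247, 0.173, 0.2533]
tool_rot: [-0.038, 0.999, 0.0, 0.0]
wrist_force: [-0.4, -0.2, -1.0]
width: 0.0194
```

servo_tool(
  series=[
    [0,[0,0,0.02],0],
    [0,[0,0,0.02],0],
    [0,[0,0,0.02],0],
    [0,[0,0,0.02],0],
    [0,[0,0,0.02],0],
    [0,[0,0,0.02],0],
    [0,[0,0,0],0],
    [0,[0,0,0],0],
  ],
)

```text
time: 13.28
position: [0.5247, 0.173, 0.252]
tool_rot: [-0.038, 0.999, 0.0, 0.0]
wrist_force: [0.7, -0.2, -0.8]
width: 0.0196
```

servo_tool(
  series=[
    [0,[0,0,0.02],0],
    [0,[0,0,0.02],0],
    [0,[0,0,0.02],0],
    [0,[0,0,0.02],0],
    [0,[0,0,0.02],0],
    [0,[0,0,0.02],0],
    [0,[0,0,0],0],
    [0,[0,0,0],0],
  ],
)

```text
time: 14.28
position: [0.5247, 0.173, 0.2508]
tool_rot: [-0.038, 0.999, -0.0, 0.0]
wrist_force: [0.1, 0.2, -2.1]
width: 0.0195
```

servo_tool(
  series=[
    [0,[0,0,0.02],0],
    [0,[0,0,0.02],0],
    [0,[0,0,0.02],0],
    [0,[0,0,0.02],0],
    [0,[0,0,0.02],0],
    [0,[0,0,0.02],0],
    [0,[0,0,0],0],
    [0,[0,0,0],0],
  ],
)

```text
time: 15.28
position: [0.5247, 0.173, 0.2496]
tool_rot: [-0.038, 0.999, 0.0, -0.0]
wrist_force: [-0.5, 0.1, -1.4]
width: 0.0198
```

servo_tool(
  series=[
    [0,[0,0,0.02],0],
    [0,[0,0,0.02],0],
    [0,[0,0,0.02],0],
    [0,[0,0,0.02],0],
    [0,[0,0,0.02],0],
    [0,[0,0,0.02],0],
    [0,[0,0,0],0],
  ],
)

```text
time: 16.15
position: [0.5247, 0.173, 0.2484]
tool_rot: [-0.038, 0.999, -0.0, -0.0]
wrist_force: [0.4, -0.1, -1.9]
width: 0.0194
```

servo_tool(
  series=[
    [0,[0,0,0.03],0],
    [0,[0,0,0.03],0],
    [0,[0,0,0.03],0],
    [0,[0,0,0.03],0],
    [0,[0,0,0],0],
  ],
)

```text
time: 16.77
position: [0.5248, 0.173, 0.2475]
tool_rot: [-0.038, 0.999, 0.0, 0.0]
wrist_force: [-0.2, -0.9, 0.8]
width: 0.0191
```

servo_tool(
  series=[
    [0,[0,0,0.02],0],
    [0,[0,0,0.02],0],
    [0,[0,0,0],0],
    [0,[0,0,0],0],
  ],
)

```text
time: 17.27
position: [0.5249, 0.173, 0.2474]
tool_rot: [-0.038, 0.999, 0.0, 0.0]
wrist_force: [-0.8, -0.1, 5.1]
width: 0.0193
```

servo_tool(
  series=[
    [0,[0,0,0.02],0],
    [0,[0,0,0],0],
    [0,[0,-0.1,0],0],
    [0,[0,-0.2,0],0],
    [0,[0,-0.3,0],0],
    [0,[0,-0.4,0],0],
    [0,[0,-0.5,0],0],
    [0,[0,-0.5,0],0],
  ],
)

```text
time: 18.27
position: [0.5267, 0.1534, 0.2474]
tool_rot: [-0.037, 0.999, 0.001, 0.001]
wrist_force: [0.4, 3.4, 5.6]
width: 0.019
```

servo_tool(
  series=[
    [0,[0,-0.5,0],0],
    [0,[0,-0.5,0],0],
    [0,[0,-0.5,0],0],
    [0,[0,-0.5,0],0],
    [0,[0,-0.5,0],0],
    [0,[0,-0.5,0],0],
  ],
)

```text
time: 19.02
position: [0.529, 0.1235, 0.2474]
tool_rot: [-0.037, 0.999, 0.001, 0.001]
wrist_force: [1.0, 3.4, 4.2]
width: 0.0194
```

```bash
cat > v.py <<'E'
import sys
from m import *
n=sys.argv[1]; im=[]
p,d=optics.snapshot("side"); c=p[140:250,240:360,::-1]
im=cv2.convertScaleAbs(cv2.resize(c,None,fx=5,fy=5,interpolation=cv2.INTER_CUBIC),alpha=1.7)
cv2.imwrite(f"pics/{n}.png",im)
E
python3 go.py; python3 v.py s2
```

```text
t 19.025 pos [0.529  0.1235 0.2474] yaw_y 1.6457 tilt [0.002 0.002] F [0.97 3.41 4.24] w 0.0194 j [ 0.13 -0.07  1.95  0.    1.26 -1.52]
```

View pics/s2.png

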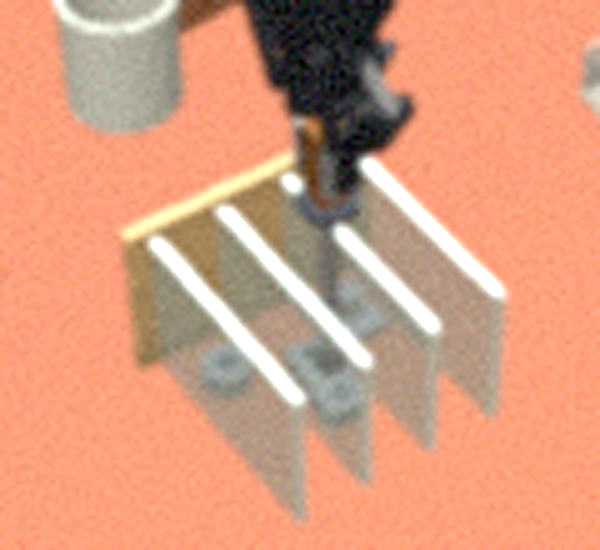

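The anvil is sliding, with its marks near (322,360) and (340,393) in this crop. The disc and stud haven't moved.

```bash
cat > k.py <<'E'
import sys
from m import *
t=np.array([.5279,.1220]);a=1.6463;R=np.array([[np.cos(a),-np.sin(a)],[np.sin(a),np.cos(a)]])
for q in sys.argv[1:]:
    x,y=map(float,q.split(",")); w=world("side",(x+.5)/5-.5+240,(y+.5)/5-.5+140,z=.016); print(q,w[:2].round(4),((w[:2]-t)@R).round(4))
E
python3 k.py 322,360 340,393 350,402
```

```text
322,360 [0.5297 0.1334] [ 0.0112 -0.0026]
340,393 [0.5258 0.1049] [-0.0169  0.0034]
350,402 [0.5274 0.0958] [-0.0261  0.0025]
```

servo_tool(
  series=[
    [0,[0,-0.5,0.01],0],
    [0,[0,-0.5,0.01],0],
    [0,[0,-0.5,0],0],
    [0,[0,-0.5,0],0],
    [0,[0,-0.5,0],0],
    [0,[0,-0.5,0],0],
  ],
)

```text
time: 19.82
position: [0.5313, 0.0936, 0.2473]
tool_rot: [-0.037, 0.999, 0.001, 0.001]
wrist_force: [0.1, 3.3, 6.6]
width: 0.0191
```

servo_tool(
  series=[
    [0,[0,-0.5,0],0],
    [0,[0,-0.5,0],0],
    [0,[0,-0.5,0],0],
    [0,[0,-0.5,0],0],
    [0,[0,-0.5,0],0],
    [0,[0,-0.5,0],0],
    [0,[0,-0.5,0],0],
    [0,[0,-0.5,0],0],
  ],
)

```text
time: 20.82
position: [0.5343, 0.0537, 0.2473]
tool_rot: [-0.037, 0.999, 0.001, 0.001]
wrist_force: [-0.4, 4.1, 5.6]
width: 0.0194
```

```bash
python3 go.py; python3 v.py s3
```

```text
t 20.825 pos [0.5343 0.0537 0.2473] yaw_y 1.6457 tilt [0.002  0.0022] F [-0.35  4.05  5.64] w 0.0194 j [-0.   -0.09  1.96  0.    1.27 -1.65]
```

View pics/s3.png

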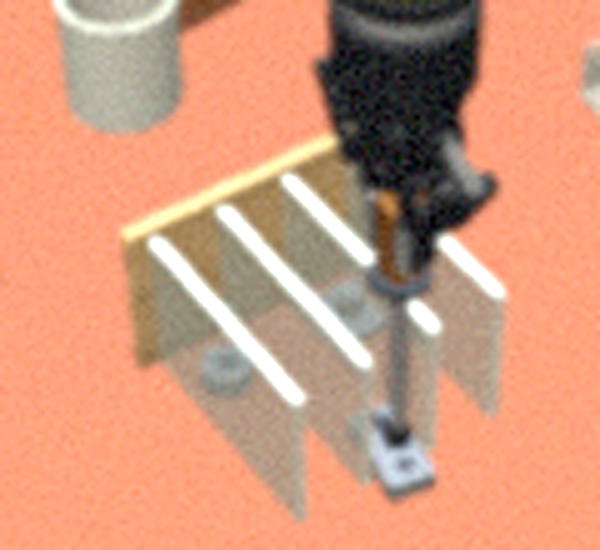

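The anvil is about half out of the mouth, with its front mark at (406,463) and the bulb at (396,432).

```bash
python3 k.py 406,463 395,434 410,495 433,480
```

```text
406,463 [0.532  0.0388] [-0.0832  0.0022]
395,434 [0.5378 0.061 ] [-0.0616 -0.0052]
410,495 [0.5217 0.0173] [-0.1039  0.0141]
433,480 [0.5389 0.0201] [-0.1024 -0.0033]
```

servo_tool(
  series=[
    [0,[0,-0.5,0],0],
    [0,[0,-0.5,0],0],
    [0,[0,-0.5,0],0],
    [0,[0,-0.5,0],0],
    [0,[0,-0.5,0],0],
    [0,[0,-0.5,0],0],
    [0,[0,-0.5,0],0],
    [0,[0,-0.5,0],0],
    [0,[0,-0.5,0],0],
    [0,[0,-0.5,0],0],
  ],
)

```text
time: 22.12
position: [0.538, 0.0038, 0.2473]
tool_rot: [-0.037, 0.999, 0.001, 0.001]
wrist_force: [0.5, 3.0, 6.1]
width: 0.0194
```

servo_tool(
  series=[
    [0,[0,-0.5,0],0],
    [0,[0,-0.5,0],0],
    [0,[0,-0.5,0],0],
    [0,[0,-0.5,0],0],
    [0,[0,-0.4,0],0],
    [0,[0,-0.3,0],0],
    [0,[0,-0.1,0],0],
    [0,[0,0,0],0],
  ],
)

```text
time: 23.12
position: [0.5401, -0.0241, 0.2473]
tool_rot: [-0.037, 0.999, 0.001, 0.001]
wrist_force: [-0.2, 2.6, 5.4]
width: 0.0192
```

```bash
python3 go.py; sed -i 's/140:250,240:360/160:270,250:370/' v.py; sed -i 's/+240/+250/;s/+140/+160/' k.py; python3 v.py s4
```

```text
t 23.125 pos [ 0.5401 -0.0241  0.2473] yaw_y 1.6456 tilt [0.0018 0.0016] F [-0.17  2.62  5.36] w 0.0192 j [-0.14 -0.08  1.95  0.    1.27 -1.79]
```

View pics/s4.png

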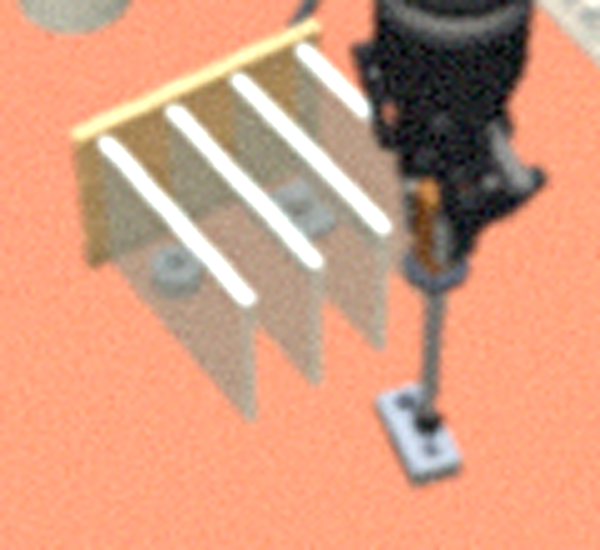

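The anvil is out of the rack, with marks at (405,401) and (432,452), and its rear edge runs from (377,403) to (412,387). I'll check the clearance.

```bash
python3 k.py 405,401 432,452 377,403 412,387 460,462 418,474; python3 go.py
```

```text
405,401 [0.5417 0.0006] [-0.1221 -0.0046]
432,452 [ 0.5355 -0.0381] [-0.1602  0.0045]
377,403 [0.5271 0.0074] [-0.1142  0.0094]
412,387 [0.5506 0.0073] [-0.1161 -0.014 ]
460,462 [ 0.5453 -0.0519] [-0.1748 -0.0042]
418,474 [ 0.5206 -0.0471] [-0.1681  0.0201]
t 23.175 pos [ 0.5401 -0.0241  0.2473] yaw_y 1.6457 tilt [0.0018 0.0016] F [0.76 2.79 5.09] w 0.0197 j [-0.14 -0.08  1.95  0.    1.27 -1.79]
```

servo_tool(
  series=[
    [0,[0,0,-0.5],0],
    [0,[0,0,-1.5],0],
    [0,[0,0,-3],0],
    [0,[0,0,-4],0.0925],
    [0,[0,0,-4],0.0925],
    [0,[0,0,-4],0],
    [0,[0,0,0],0],
  ],
)

```text
time: 24.05
position: [0.5404, -0.0248, 0.4214]
tool_rot: [0.055, 0.998, -0.001, 0.004]
wrist_force: [-0.3, -0.0, -1.4]
width: 0.0196
```

```bash
python3 go.py .367 -.252 .42
```

```text
t 24.05 pos [ 0.5404 -0.0248  0.4214] yaw_y 1.4608 tilt [ 0.008  -0.0018] F [-0.28 -0.05 -1.37] w 0.0196 j [-0.14 -0.17  1.74 -0.    1.56 -1.61]
tool cm [ 14.74 -24.48   0.04]
```

servo_tool(
  series=[
    [0,[2.5,-4.1,0],0],
    [0,[2.5,-4.1,0],0],
    [0,[2.5,-4.1,0],0],
    [0,[2.4,-4.1,0],0],
    [0,[2.4,-4.1,0],0],
    [0,[2.4,-4.0,0],0],
    [0,[0,0,4],0],
    [0,[0,0,4],0],
    [0,[0,0,4],0],
    [0,[0,0,2],0],
    [0,[0,0,0],0],
    [0,[0,0,0],0],
  ],
)

```text
time: 25.55
position: [0.3672, -0.2523, 0.2781]
tool_rot: [0.055, 0.998, -0.001, 0.001]
wrist_force: [0.2, -0.8, -0.5]
width: 0.0189
```

```bash
python3 go.py .4516 -.2605 .28
python3 - <<'E'
from h import *
p,d=optics.snapshot("side")
u,v=pix("side",[.41,-.256,.16]).astype(int); print(u-40,v-35)
c=p[v-35:v+35,u-40:u+40,::-1]
cv2.imwrite("pics/f1.png",cv2.convertScaleAbs(cv2.resize(c,None,fx=8,fy=8,interpolation=cv2.INTER_CUBIC),alpha=1.9))
E
```

```text
t 25.55 pos [ 0.3672 -0.2523  0.2781] yaw_y 1.4611 tilt [ 0.0019 -0.0017] F [ 0.21 -0.84 -0.53] w 0.0189 j [-0.72 -0.34  2.12 -0.    1.36 -2.18]
tool cm [-8.48  0.11 -0.18]
303 266
```

View pics/f1.png

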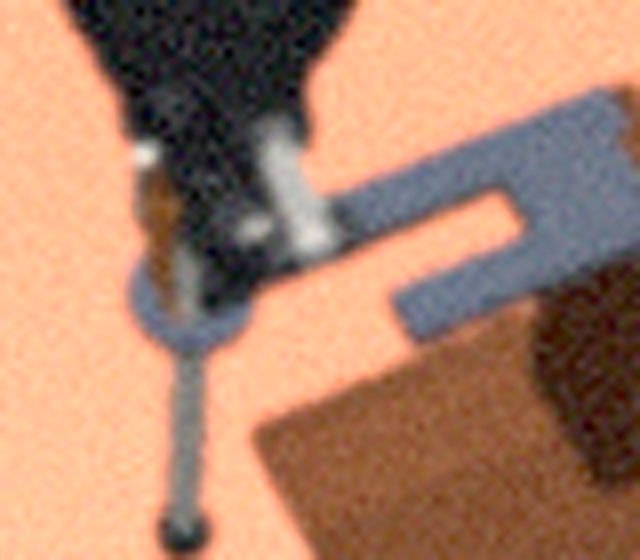

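The rod (about x=188) stands before the fork's mouth in this view. The near prong's inner top edge runs (393,298)–(527,235) and the far prong's inner lower edge (340,252)–(505,190). I'll compute the gap's centre line from these, plus a check of the side camera's bias from the visible rod.

Run:
```python
from h import *
f=lambda x,y:((x+.5)/8-.5+303,(y+.5)/8-.5+266)
w=lambda x,y,z:world("side",*f(x,y),z=z)
A,B,C,D=[w(*q) for q in[(393,298,.165),(527,235,.165),(340,252,.157),(505,190,.157)]]
print(A,B,C,D,"ang",np.arctan2(*(B-A)[1::-1]),np.arctan2(*(D-C)[1::-1]))
at=lambda P,Q,x:P[1]+(Q[1]-P[1])*(x-P[0])/(Q[0]-P[0])
for x in(.42,.4516): print(x,at(A,B,x),at(C,D,x),(at(A,B,x)+at(C,D,x))/2)
for z,q in((.1885,(189,305)),(.055,(184,528)),(.12,(187,420))):
    u,v=f(*q); print("rod seen",u,v,"exp",pix("side",[.3672,-.2523,z]))
```

```text
[ 0.42167188 -0.27064031  0.165     ] [ 0.4648727  -0.27293011  0.165     ] [ 0.42015154 -0.24720339  0.157     ] [ 0.47148476 -0.25398229  0.157     ] ang -0.05295414140692171 -0.13129697400655796
0.42 -0.2705516907323127 -0.24718338211346821 -0.25886753642289045
0.4516 -0.27222660746112953 -0.2513563733489023 -0.2617914904050159
rod seen 326.1875 303.6875 exp [326.40425775 301.9065439 ]
rod seen 325.5625 331.5625 exp [324.93819198 331.70120292]
rod seen 325.9375 318.0625 exp [325.61719898 317.91214932]
```

servo_tool(
  series=[
    [0,[0,-0.05,-0.5],0],
    [0,[-1,0,0],0],
    [0,[-1,0,0],0],
    [0,[-1,0,0],0],
    [0,[-1,0,0],0],
    [0,[-1,0,0],0],
    [0,[-1,0,0],0],
    [0,[-1,0,0],0],
    [0,[-1,0,0],0],
    [0,[-0.4,0,0],0],
    [0,[0,0,0],0],
  ],
)

```text
time: 26.98
position: [0.4502, -0.2616, 0.2814]
tool_rot: [0.055, 0.998, 0.0, -0.0]
wrist_force: [0.0, -0.1, -1.4]
width: 0.0194
```

```bash
python3 go.py .4513 -.2615 .258
```

```text
t 26.975 pos [ 0.4502 -0.2616  0.2814] yaw_y 1.4611 tilt [-0.0003  0.0001] F [ 0.02 -0.07 -1.35] w 0.0194 j [-0.63 -0.15  1.96 -0.    1.33 -2.09]
tool cm [-0.11  0.02  2.34]
```

No lateral force, so the rod is in the gap. Next I'll lower the picker.

servo_tool(
  series=[
    [0,[-0.1,0,0.6],0],
    [0,[0,0,0.6],0],
    [0,[0,0,0.5],0],
    [0,[0,0,0.3],0],
    [0,[0,0,0.2],0],
    [0,[0,0,0],0],
    [0,[0,0,0],0],
  ],
)

```text
time: 27.85
position: [0.4511, -0.2617, 0.2597]
tool_rot: [0.055, 0.998, -0.0, 0.0]
wrist_force: [-1.0, 0.7, -0.8]
width: 0.0193
```

servo_tool(
  series=[
    [0,[0,0,0.05],0],
    [0,[0,0,0.05],0],
    [0,[0,0,0.05],0],
    [0,[0,0,0.05],0],
    [0,[0,0,0],0],
    [0,[0,0,0],0],
  ],
)

```text
time: 28.6
position: [0.4511, -0.2617, 0.2575]
tool_rot: [0.055, 0.998, -0.0, 0.0]
wrist_force: [1.0, -0.6, -0.5]
width: 0.0197
```

servo_tool(
  series=[
    [0,[0,0,0.03],0],
    [0,[0,0,0.03],0],
    [0,[0,0,0.03],0],
    [0,[0,0,0],0],
    [0,[0,0,0],0],
  ],
)

```text
time: 29.22
position: [0.4511, -0.2617, 0.2574]
tool_rot: [0.055, 0.998, -0.0, 0.0]
wrist_force: [-2.6, 0.5, 5.1]
width: 0.0195
```

servo_tool(
  series=[
    [0,[0,0,-0.05],0],
    [0.15,[0,0,0],0],
    [0.3,[0,0,0],0],
    [0.5,[0,0,0],0],
    [0.8,[0,0,0],0],
    [1,[0,0,0],0],
    [1,[0,0,0],0],
    [1,[0,0,0],0],
    [1,[0,0,0],0],
  ],
)

```text
time: 30.35
position: [0.451, -0.2617, 0.257]
tool_rot: [0.055, 0.998, -0.0, 0.0]
wrist_force: [-0.3, -0.5, -0.3]
width: 0.0849
```

servo_tool(
  series=[
    [1,[0,0,-1],0],
    [1,[0,0,-2],0],
    [1,[0,0,-3],0],
    [1,[0,0,-4],0],
    [1,[3,5,-2],0],
    [1,[2,5,0],0],
    [1,[2,5,0],0],
    [1,[2,5,0],0],
    [1,[2,5,0],0],
    [1,[0,0,0],0],
  ],
)

```text
time: 31.6
position: [0.3683, 0.0014, 0.3793]
tool_rot: [0.052, 0.999, -0.0, 0.002]
wrist_force: [-0.3, -1.4, -0.4]
width: 0.0856
```

```bash
python3 go.py
python3 - <<'E'
from h import *
p,d=optics.snapshot("top"); np.savez("top1.npz",p=p,d=d)
a=cv2.resize(p[195:260,425:490,::-1],(500,500),interpolation=cv2.INTER_CUBIC); b=cv2.resize(p[165:265,255:355,::-1],(500,500),interpolation=cv2.INTER_CUBIC)
s,_=optics.snapshot("side"); c=cv2.resize(s[255:325,310:410,::-1],(500,350))
o=np.hstack([a,b]); o=cv2.resize(o,(800,400)); c=cv2.resize(c,(286,200)); o=np.vstack([o,np.pad(c,((0,0),(0,514),(0,0)))])
cv2.imwrite("pics/e.png",cv2.convertScaleAbs(o,alpha=1.8))
E
```

```text
t 31.6 pos [0.3683 0.0014 0.3793] yaw_y 1.4671 tilt [ 0.0042 -0.0003] F [-0.28 -1.37 -0.42] w 0.0856 j [-0.14 -0.59  2.12  0.    1.61 -1.61]
```

View pics/e.png

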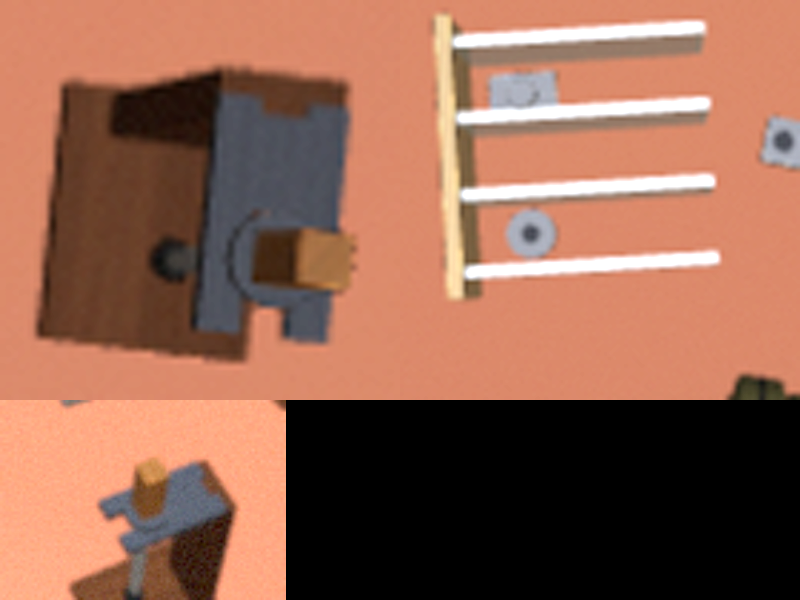

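In this view the picker hangs upright in the fork, handle at (327,260). The anvil lies in front of the mouth, starting at (765,140), and the disc and stud haven't moved. I'll let the arm settle, then hand in.

servo_tool(
  series=[
    [1,[0,0,0],0],
    [1,[0,0,0],0],
    [1,[0,0,0],0],
  ],
)

```text
time: 32.08
position: [0.3693, -0.0018, 0.3769]
tool_rot: [0.056, 0.998, -0.0, -0.0]
wrist_force: [-0.5, 0.2, -0.4]
width: 0.0855
```

Run:
```python
from m import *
d=np.load("top1.npz")["d"]; W=cloud("top",d)
t=np.array([.5279,.1220]);a=1.6463;R=np.array([[np.cos(a),-np.sin(a)],[np.sin(a),np.cos(a)]])
p=np.load("top1.npz")["p"].astype(int); q=W[150:250,335:400].reshape(-1,3); c=p[150:250,335:400].reshape(-1,3)
m=(abs(c[:,0]-c[:,2])<25)&(q[:,2]<.03)&(q[:,0]>.49); print("anvil",m.sum(),(np.median(q[m][:,:2],0)-t)@R,np.median(q[m][:,2]))
q=W[195:265,425:490].reshape(-1,3); q=q[(q[:,2]>.21)&(q[:,2]<.24)]; F=np.array([.4528,-.2618]);b=-.099
print("handle top fork xy",(np.median(q[:,:2],0)-F)@np.array([[np.cos(b),-np.sin(b)],[np.sin(b),np.cos(b)]]),np.median(q[:,2]))
print(job.sign_off())
```

```text
anvil 271 [-0.14090768 -0.00077446] 0.016191492225570123
handle top fork xy [-0.00228443  0.00184178] 0.2248011850156583
the job is handed in; nothing more can be done
None
```

I slid the anvil out of the middle slot with the picker and hung the picker back in its fork. The job went in at about 32 s of the 72 s allowed, and no verdict was reported.

- **Pressing:** the bulb's contact on the anvil was found by touch, and it then pressed with about 6–8 N by the wrist readings, well under 20 N. Those readings come only at the end of each move, so brief peaks in between were not seen.
- **Anvil:** the last depth check put its centre at x = −141 mm, y = −1 mm in the rack frame. Its top was at 16 mm, so it lies flat, with its rear edge roughly 40 mm in front of the mouth.
- **Picker:** it hangs upright in the fork, about −2 mm along and +2 mm across, inside the limits. Its handle top measured 225 mm high against 228 expected. I put the 3 mm down to depth noise, because I felt the collar touch at the height where I had gripped it.
- **Other things:** the last picture shows the disc and stud in place. I did not re-measure the spools, jar and mug; the planned path kept well clear of them.
- **Arm:** the gripper is open and clear of everything.

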